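Reverse the punch row into the metal rack

ROBOT

A 6-joint arm with a two-finger parallel gripper is mounted at the origin on the work surface. World frame = base frame: x ahead of the robot, y to its left, z up, the work surface at z = 0. Lengths are in m, angles in rad, forces in N, time in s.
With the tool pointing down it reaches from about 0.375 to 0.9 m from the base axis. Payload 3.1 kg.
Tool frame: the origin (TCP) lies at the centre of the arm's flange, where the gripper is bolted on; the fingertips stand 173 mm ahead of it and the grasp point (between the pads) lies 155 mm ahead of it; z points along the fingers, y is the line along which they close (so a half turn about z gives the same grasp; the last joint's range is limited). The gripper opens to 85 mm and grips with 20 to 120 N. Pads are 22 mm wide; open, the fingers measure 114 mm over their backs; the gripper's body (76 mm by 85 mm) begins 54 mm behind the grasp point. The pads swing forward as they close: fully open they stand 13 mm farther back than shut.
Start: joints at [1.165, 0.527, 1.433, -0, 1.181, -0.178], TCP at [0.14, 0.609, 0.405] pointing down, gripper open.
Joint ranges: [-3.08, 3.08], [-0.75, 2.2], [0.22, 2.44], [-1.43, 4.57], [0, 2.65], [-2.85, 2.85]. Speed limits (rad/s): [2.79, 2.79, 3.14, 3.14, 3.14, 3.14].

INTERFACE

Orientations are given as a unit quaternion [x, y, z, w].
In Python, from station import * gives the robot as it stands.
- The arm moves only by the shell command python3 -m jog 'ROWS' [OPENING] [FORCE]. ROWS is a JSON object of lists of equal length, an entry for each row: "linear": the shift along the world's x, y, z in mm, a list of three; "turn": the turn about the world's z in units of 5 degrees (1.0 is 5 degrees). A call has 1 to 12 rows; each row shifts and turns the commanded pose from where the row before left it; what a row does not reach is not made up. A row lasts 1/8 s, in which the tool goes at most 62.5 mm and 10.7 degrees, less where a joint would pass 70% of its speed; a pose out of reach is approached as far as the arm can. A call is refused whole if a number of a shift passes 62.5 or a number of a turn 1, either way. A call with a gripper value outside its range is refused whole. OPENING is the opening, from 0 (shut) to 1 (fully open), set as the call begins (- or left out, the last holds). The fingers move at their own pace and stop on an object; FORCE is the grip in N (left out, the last holds). Time passes only in rows, so rows that do not move let the fingers close. It gives the time, the measured TCP pose, the force, the opening and the grip force at its end, in the units of the state.
- sense(): the state, without advancing time (a new reading comes with each control period).
- snapshot(name): name is "side" or "top"; returns the picture (480x640x3 uint8, red, green, blue); there is no depth.
- get_calibration(name): a dict with "fx", "fy", "cx", "cy" (pixels), "dist_coeffs" ([k1, k2, p1, p2, k3] as OpenCV has them; the pictures are not rectified), "world_to_cam" (4x4, takes a point from world to camera coordinates). Camera axes: x right, y down, z forward; pixel columns grow to the right and rows downward; lengths in m; the calibration is good to about 2 mm. A picture is of the moment at which its call begins. get_calibration takes no time and is no camera call.
- sign_off(): hands the job in; it is judged then, once.
The state is a dict: "t": time; "q": joint angles; "qd": joint speeds; "tau": joint torques, N m; "tcp_pos": TCP position; "tool_rot": TCP orientation; "force": force on the tool from outside, world axes, zero at the start; "ft_torque": the same for the moment, N m; "finger_gap": opening from 0.0 (shut) to 1.0 (fully open); "gripper_force": force on a finger pad.
Only numpy, scipy, OpenCV 4.12 (cv2) and the standard library are available. Lean on these libraries where they do the work, as an engineer would, in place of code of your own. Each camera call takes 0.05 s, during which the arm holds its last target. There are 200 camera calls.

TASK

Four steel press punches stand in a row in the wooden rack. Move all four to the pockets of the aluminium rack in the reverse order, as seen from the robot: the punch that stood leftmost ends up in the rightmost pocket, and so on. Set each one down standing upright on the floor of its pocket; do not drop, throw or topple any punch.

Things in the scene. Friction and masses are not known exactly. Their poses are not given: they have to be found in the camera images.
- punch_dome: Punch with a thick round body 30 mm across and a domed top, 73 mm tall. Plain steel, 0.33 kg; round foot 34 mm across and 14 mm high. Origin: centre of the foot's underside; z up. The body is straight from 16 to 58 mm above the foot's underside.
- punch_square: Punch with a square body, 24 by 24 mm, flat top, 80 mm tall. Plain steel, 0.33 kg; round foot 34 mm across and 14 mm high. Origin: centre of the foot's underside; z up. The square's flats face its x and y axes; the body is straight from 14 to 80 mm; at the start its flats lie within about 8 degrees of the wood rack's sides.
- punch_cone: Punch with a round body 24 mm across, tapering to a point on top, 90 mm tall. Plain steel, 0.33 kg; round foot 34 mm across and 14 mm high. Origin: centre of the foot's underside; z up. The body is straight from 18 to 64 mm.
- punch_pin: Punch with a round body 28 mm across and a thin pin 12 mm across on top, 90 mm tall. Plain steel, 0.33 kg; round foot 34 mm across and 14 mm high. Origin: centre of the foot's underside; z up. The body is straight from 16 to 64 mm.
- pad_round: Black rubber pad, round, 52 mm across, 4 mm thick, fixed on the floor of a wood-rack pocket; it stays when the punch is lifted and marks the pocket from which that punch came. Origin: centre of its underside; its top is 4 mm above the pocket floor. At the start the domed punch stands on it.
- pad_square: Black rubber pad, square, 50 mm, its sides along the rack's, 4 mm thick, fixed on the floor of a wood-rack pocket; it stays when the punch is lifted and marks the pocket from which that punch came. Origin: centre of its underside; its top is 4 mm above the pocket floor. At the start the square punch stands on it.
- pad_hex: Black rubber pad, hexagonal, 46 mm across flats, 4 mm thick, fixed on the floor of a wood-rack pocket; it stays when the punch is lifted and marks the pocket from which that punch came. Origin: centre of its underside; its top is 4 mm above the pocket floor. At the start the pointed (cone) punch stands on it.
- pad_diamond: Black rubber pad, a square of 39 mm turned by 45 degrees so that its corners point along the rack, 4 mm thick, fixed on the floor of a wood-rack pocket; it stays when the punch is lifted and marks the pocket from which that punch came. Origin: centre of its underside; its top is 4 mm above the pocket floor. At the start the punch with the thin pin stands on it.
- wood_rack: Wooden rack, fixed; the punches start here, one in each pocket. x away from the robot, y to its left along the row (yaw within 10 degrees). Origin: middle of the 4 pockets, at table height. Pocket centres: y +96, +32, -32, -96, x 0 mm; 58 x 58 mm inside, floor 20 mm above the table, walls 6 mm thick, 12 mm high over it. Row 262 x 70 mm; left of it a flat end shelf with a brass bushing.
- metal_rack: Aluminium rack, fixed, empty at the start, to which the punches go. x away from the robot, y to its left along the row (yaw within 10 degrees). Origin: middle of the 4 pockets, at table height. Pocket centres: y +96, +32, -32, -96, x 0 mm; 58 x 58 mm inside, floor 20 mm above the table, walls 6 mm thick, 12 mm high over it. Row 262 x 70 mm; right of it a flat end shelf with a nut.
There are look-alikes about, which are no part of the job. What is shaped like the punch_square but green is not meant. Leave any blue or orange look-alike of the punch_dome alone.

How it is judged:
By the outcome, as a careful person would: the job done as asked, in the order asked, and still so for the second after the job is handed in, with the robot touching nothing.
It also fails if it takes over 93 s, if anything falls off the work surface, if the arm or the gripper's body presses on something with over 40 N, if the wrist force passes 120 N, or if a joint passes its speed limit or range.

## Working session

There is one attempt and no reset: what is moved stays moved. The work goes in short steps, Python scripts to look and compute and a shell command to move; the robot and the scene stay as the last step left them, time stands still between calls to the robot, and variables do not carry over. Pictures are saved under pics/ and viewed, at most 14 in all, crops included, and the job is handed in when it is done.

```bash
ls; mkdir -p pics
python3 - <<'E'
from station import *
import cv2
for n in("top","side"):
    im=snapshot(n); cv2.imwrite(f"pics/{n}0.png",im[:,:,::-1]); c=get_calibration(n); print(n,c)
s=sense(); print(s["t"],s["tcp_pos"],s["tool_rot"],s["finger_gap"])
E
```

```text
pics
top {'fx': 520.6338039427897, 'fy': 520.6338039427897, 'cx': 313.74926404488394, 'cy': 235.41814655934107, 'dist_coeffs': array([0.04294596, 0.        , 0.        , 0.        , 0.        ]), 'world_to_cam': array([[-0.02118764, -0.99977337,  0.00207423, -0.05859927],
       [-0.98002289,  0.02035862, -0.19783999,  0.50576696],
       [ 0.19775292, -0.00622456, -0.98023213,  0.60419521],
       [ 0.        ,  0.        ,  0.        ,  1.        ]])}
side {'fx': 486.1934140923036, 'fy': 486.1934140923036, 'cx': 332.0254450777813, 'cy': 245.02715602093087, 'dist_coeffs': array([-0.05920706,  0.        ,  0.        ,  0.        ,  0.        ]), 'world_to_cam': array([[-0.91411057, -0.40487276,  0.02190687,  0.41900228],
       [-0.24326927,  0.50441916, -0.82848136,  0.18614205],
       [ 0.32437929, -0.76265284, -0.55958799,  0.55014834],
       [ 0.        ,  0.        ,  0.        ,  1.        ]])}
0.1 [0.14040118 0.60871387 0.40382567] [ 1.13154396e-01  9.93576936e-01 -9.38590115e-04 -2.70888951e-04] 1.006128723207219
```

View pics/top0.png

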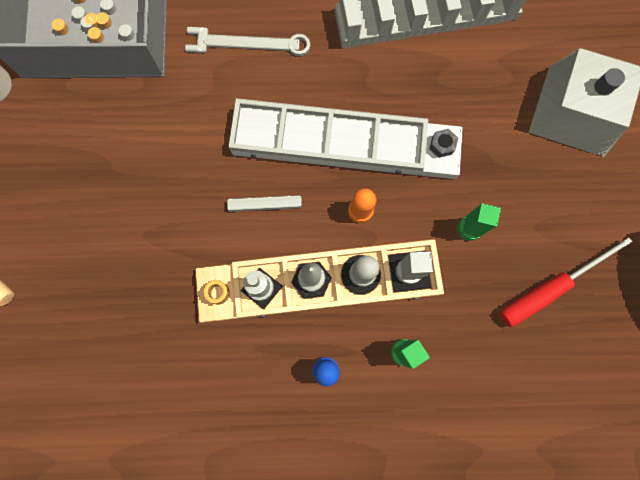

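View pics/side0.png

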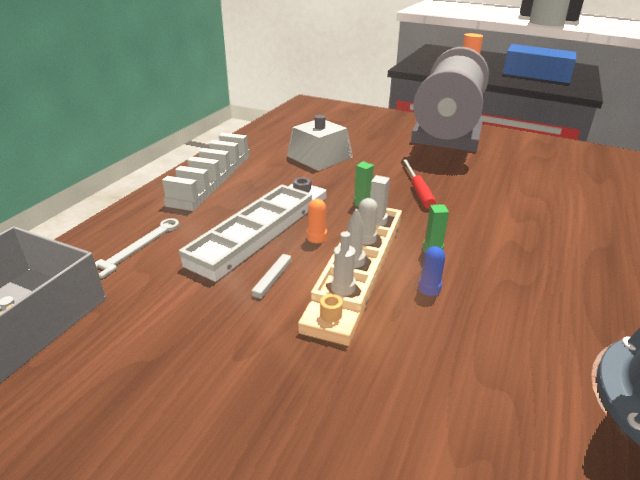

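The top view shows the wood rack with pin, cone, dome and square from left to right (about columns 260, 312, 365 and 415, row 275). The metal rack spans columns 235–425 at row 135. Next I need enlarged crops.

```bash
python3 - <<'E'
import cv2
im=cv2.imread("pics/top0.png")
a=im[235:330,190:450]; b=im[90:185,225:470]
cv2.imwrite("pics/cw.png",cv2.resize(a,None,fx=3,fy=3,interpolation=cv2.INTER_CUBIC))
cv2.imwrite("pics/cm.png",cv2.resize(b,None,fx=3,fy=3,interpolation=cv2.INTER_CUBIC))
E
cat > h.py <<'E'
from station import *
import numpy as np, cv2
def ray(n,px):
    c=get_calibration(n);K=np.array([[c["fx"],0,c["cx"]],[0,c["fy"],c["cy"]],[0,0,1]])
    u=cv2.undistortPoints(np.array(px,float).reshape(-1,1,2),K,c["dist_coeffs"]).reshape(-1,2)
    W=c["world_to_cam"];R=W[:3,:3]
    return -R.T@W[:3,3], np.c_[u,np.ones(len(u))]@R
def onz(n,px,z):
    o,d=ray(n,px); return o+d*((z-o[2])/d[:,2])[:,None]
def pix(n,P):
    c=get_calibration(n);K=np.array([[c["fx"],0,c["cx"]],[0,c["fy"],c["cy"]],[0,0,1]])
    W=c["world_to_cam"]
    return cv2.projectPoints(np.array(P,float).reshape(-1,1,3),cv2.Rodrigues(W[:3,:3])[0],W[:3,3],K,c["dist_coeffs"])[0].reshape(-1,2)
E
```

```text
(no output)
```

View pics/cw.png

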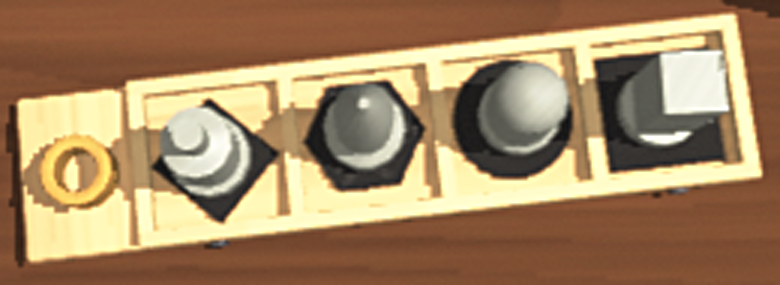

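View pics/cm.png

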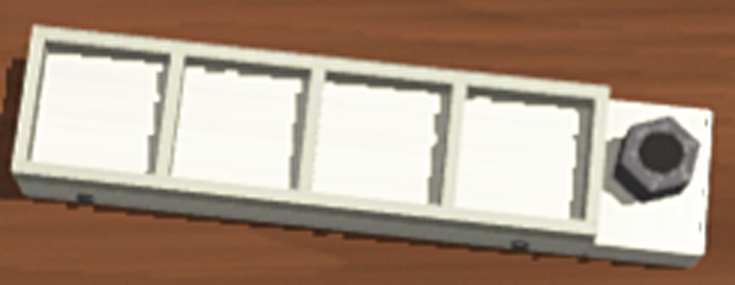

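The crops show both rack rims, the punch tops and the pads clearly. I'll pick corners and cast rays.

Run:
```python
from h import *
def P(l,off,z): return onz("top",(np.array(l,float)+.5)/3-.5+off,z)
def rack(nm,c,off):
    p=P(c,off,.032)[:,:2]; TL,TR,BR,BL=p
    print(nm,"len",[round(np.linalg.norm(a-b)*1e3,1) for a,b in((TL,TR),(BL,BR),(TL,BL),(TR,BR))])
    o=p.mean(0); v=(TL+BL-TR-BR); v/=np.linalg.norm(v); yaw=np.degrees(np.arctan2(-v[0],v[1]))
    print(" o",(o*1e3).round(1),"yaw",yaw.round(2))
    for y in(96,32,-32,-96): print("  pocket",y,(o*1e3+v*y).round(1))
W=np.array([190,235]);M=np.array([225,90])
rack("wood",[(128,82),(738,14),(762,178),(138,246)],W)
rack("metal",[(35,26),(609,88),(597,235),(13,172)],M)
pin=P([(187,130)],W,.114);cone=P([(364,101)],W,.114);dome=P([(531,95)],W,.082);sq=P([(664,54),(721,51),(727,109),(663,112)],W,.104)
for n,p in(("pin",pin),("cone",cone),("dome",dome),("sq",sq.mean(0)[None])):
    print(n,(p*1e3).round(1),"side px",pix("side",p).round(1))
e=[np.degrees(np.arctan2(d[0],-d[1])) for d in (sq[1]-sq[0],sq[2]-sq[3])]; f=[np.degrees(np.arctan2(d[1],d[0])) for d in(sq[0]-sq[3],sq[1]-sq[2])]
print("sq angles",e,f,[np.linalg.norm(sq[i]-sq[i-1]) for i in range(4)])
# pad and dark/centre checks
im=cv2.imread("pics/side0.png")
cv2.imwrite("pics/cs.png",cv2.resize(im[165:345,290:420],None,fx=3.3,fy=3.3,interpolation=cv2.INTER_CUBIC))
```

```text
wood len [np.float64(263.1), np.float64(263.2), np.float64(69.4), np.float64(70.6)]
 o [452.8 -98. ] yaw 5.12
  pocket 96 [444.2  -2.4]
  pocket 32 [450.  -66.1]
  pocket -32 [ 455.7 -129.9]
  pocket -96 [ 461.4 -193.6]
metal len [np.float64(260.8), np.float64(260.6), np.float64(70.2), np.float64(69.6)]
 o [648.3 -92.5] yaw -7.72
  pocket 96 [661.2   2.6]
  pocket 32 [652.6 -60.8]
  pocket -32 [ 644.  -124.2]
  pocket -96 [ 635.4 -187.7]
pin [[444.7   1.  114. ]] side px [[343.3 232.7]]
cone [[454.1 -64.9 114. ]] side px [[355.3 208.4]]
dome [[ 459.5 -130.7   82. ]] side px [[366.6 206.6]]
sq [[ 460.5 -190.3  104. ]] side px [[379.8 178.4]]
sq angles [np.float64(1.8947104463103555), np.float64(1.5737918741524939)] [np.float64(-4.344795985072426), np.float64(2.027825367170838)] [np.float64(0.02227659372101707), np.float64(0.021747022761981552), np.float64(0.022280352340801023), np.float64(0.024220293888214315)]
```

View pics/cs.png

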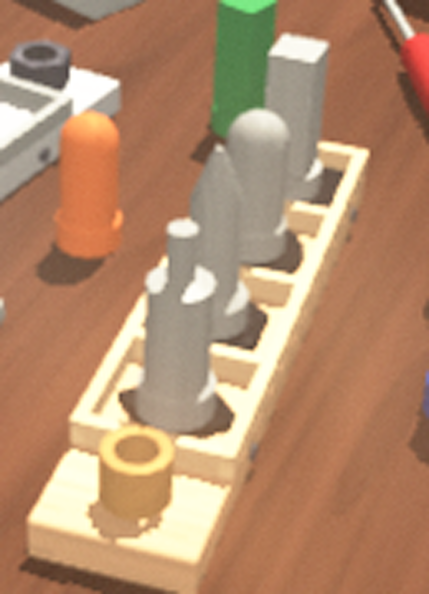

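The side-view tops agree with the predictions to within about 2 px. Reversed order: pin → rightmost (y −96), cone → −32, dome → +32, square → leftmost. I'll grip across the row at a yaw of about 3°.

```bash
python3 -m jog '{"linear":[[28,-42,-3],[28,-42,-3],[28,-42,-3],[28,-42,-3],[28,-42,-3],[28,-42,-3],[28,-42,-3],[28,-42,-3],[28,-42,-3],[28,-42,-3],[28,-42,-3],[28,-42,-3]],"turn":[-1,-1,-1,-1,-1,-1,-1,-1,-1,-1,-1,-1]}' 0.75 50
python3 -m jog '{"linear":[[-8,-26,-5],[-8,-26,-5],[-8,-26,-5],[-7,-26,-5],[0,0,0],[0,0,0]],"turn":[-0.7,-0.7,-0.7,-0.7,0,0]}'
```

```text
t: 1.6
tcp_pos: [0.4771, 0.1035, 0.3684]
tool_rot: [0.596, 0.803, -0.0, -0.0]
force: [0.2, 0.8, -0.4]
finger_gap: 0.749
gripper_force: 0.0
t: 2.35
tcp_pos: [0.4456, 0.0013, 0.3487]
tool_rot: [0.688, 0.726, 0.0, -0.0]
force: [-0.5, 0.3, 0.1]
finger_gap: 0.748
gripper_force: 0.0
```

```bash
python3 -m jog '{"linear":[[0,0,-30],[0,0,-30],[0,0,-26],[0,0,-20],[0,0,-14],[0,0,-6],[0,0,0],[0,0,0]],"turn":[0,0,0,0,0,0,0,0]}'
python3 - <<'E'
from h import *
im=snapshot("side"); cv2.imwrite("pics/s1.png",cv2.resize(im[100:345,220:520,::-1],None,fx=2.4,fy=2.4,interpolation=cv2.INTER_CUBIC))
E
```

```text
t: 3.35
tcp_pos: [0.4458, 0.0012, 0.2232]
tool_rot: [0.688, 0.726, 0.0, 0.001]
force: [0.1, -0.2, -0.2]
finger_gap: 0.749
gripper_force: 0.0
```

View pics/s1.png

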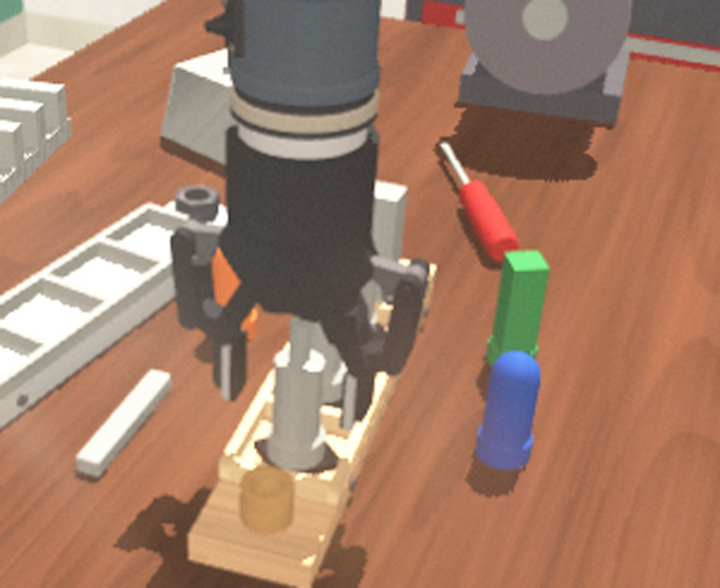

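The fingers (around columns 230 and 355, row 380) straddle the pin punch (column 297). I'll close and lift.

```bash
python3 -m jog '{"linear":[[0,0,0],[0,0,0],[0,0,0],[0,0,0],[0,0,0],[0,0,0]],"turn":[0,0,0,0,0,0]}' 0 60
python3 -m jog '{"linear":[[0,0,4],[0,0,12],[0,0,20],[0,0,24],[0,0,24],[0,0,20],[0,0,12],[0,0,0]],"turn":[0,0,0,0,0,0,0,0]}'
```

```text
t: 4.15
tcp_pos: [0.4451, 0.001, 0.2231]
tool_rot: [0.688, 0.725, -0.0, -0.0]
force: [-1.6, 0.3, 6.0]
finger_gap: 0.31
gripper_force: 58.5
t: 5.15
tcp_pos: [0.4456, 0.001, 0.3395]
tool_rot: [0.688, 0.725, 0.001, 0.001]
force: [-0.2, 0.4, -2.8]
finger_gap: 0.312
gripper_force: 59.1
```

```bash
python3 -m jog '{"linear":[[10,-10,0],[24,-24,0],[32,-32,0],[36,-36,0],[36,-36,0],[28,-28,0],[16,-15,0],[8,-8,0],[0,0,0],[0,0,0]],"turn":[0,0,0,0,0,0,0,0,0,0]}'
python3 -m jog '{"linear":[[0,0,-15],[0,0,-25],[0,0,-28],[0,0,-22],[0,0,-12],[0,0,-6],[0,0,-4],[0,0,-3],[0,0,-2],[0,0,0],[0,0,0]],"turn":[0,0,0,0,0,0,0,0,0,0,0]}'
```

```text
t: 6.4
tcp_pos: [0.6348, -0.1873, 0.3381]
tool_rot: [0.688, 0.726, -0.0, -0.001]
force: [-0.3, 0.3, -2.7]
finger_gap: 0.312
gripper_force: 59.2
t: 7.78
tcp_pos: [0.6356, -0.1881, 0.222]
tool_rot: [0.688, 0.725, 0.0, 0.0]
force: [-0.4, 0.0, -2.2]
finger_gap: 0.314
gripper_force: 59.2
```

```bash
python3 -m jog '{"linear":[[0,0,-1],[0,0,-1],[0,0,-1],[0,0,0],[0,0,0]],"turn":[0,0,0,0,0]}'
```

```text
t: 8.4
tcp_pos: [0.6355, -0.188, 0.2192]
tool_rot: [0.688, 0.725, -0.0, 0.0]
force: [-1.0, -0.0, 2.5]
finger_gap: 0.308
gripper_force: 59.6
```

Run:
```python
from h import *
im=snapshot("side"); cv2.imwrite("pics/s2.png",cv2.resize(im[130:290,170:400,::-1],None,fx=3,fy=3,interpolation=cv2.INTER_CUBIC))
print(sense()["force"])
```

```text
[-1.73756126 -0.04086913  3.39229135]
```

View pics/s2.png

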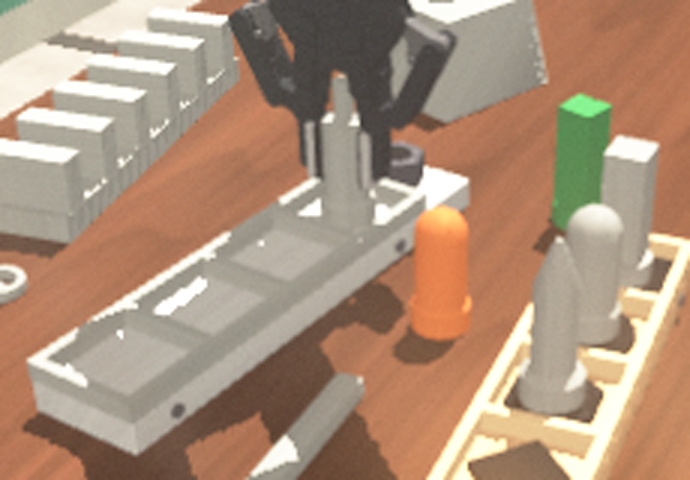

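The pin punch stands in the rightmost pocket, and the upward force shows contact. I'll release it and go to the cone.

```bash
python3 -m jog '{"linear":[[0,0,0],[0,0,0],[0,0,0],[0,0,0],[0,0,10],[0,0,24],[0,0,32],[0,0,32],[0,0,22],[0,0,10]],"turn":[0,0,0,0,0,0,0,0,0,0]}' 0.75 60
python3 -m jog '{"linear":[[-16,11,0],[-36,24,0],[-46,32,0],[-46,32,0],[-24,16,0],[-13,8,0],[0,0,0],[0,0,0]],"turn":[0,0,0,0,0,0,0,0]}'
python3 -m jog '{"linear":[[0,0,-30],[0,0,-30],[0,0,-26],[0,0,-20],[0,0,-14],[0,0,-6],[0,0,0],[0,0,0]],"turn":[0,0,0,0,0,0,0,0]}'
```

```text
t: 9.7
tcp_pos: [0.6358, -0.1881, 0.3511]
tool_rot: [0.688, 0.725, 0.001, 0.002]
force: [0.4, -0.2, -0.5]
finger_gap: 0.747
gripper_force: 0.0
t: 10.7
tcp_pos: [0.4559, -0.0659, 0.3489]
tool_rot: [0.688, 0.725, 0.0, 0.001]
force: [0.6, 0.0, -0.2]
finger_gap: 0.746
gripper_force: 0.0
t: 11.7
tcp_pos: [0.4548, -0.0651, 0.2232]
tool_rot: [0.688, 0.725, 0.0, 0.001]
force: [-0.9, -0.2, 1.0]
finger_gap: 0.748
gripper_force: 0.0
```

Run:
```python
from h import *
im=snapshot("side"); cv2.imwrite("pics/s3.png",cv2.resize(im[100:345,220:520,::-1],None,fx=2.4,fy=2.4,interpolation=cv2.INTER_CUBIC))
```

```text
(no output)
```

View pics/s3.png

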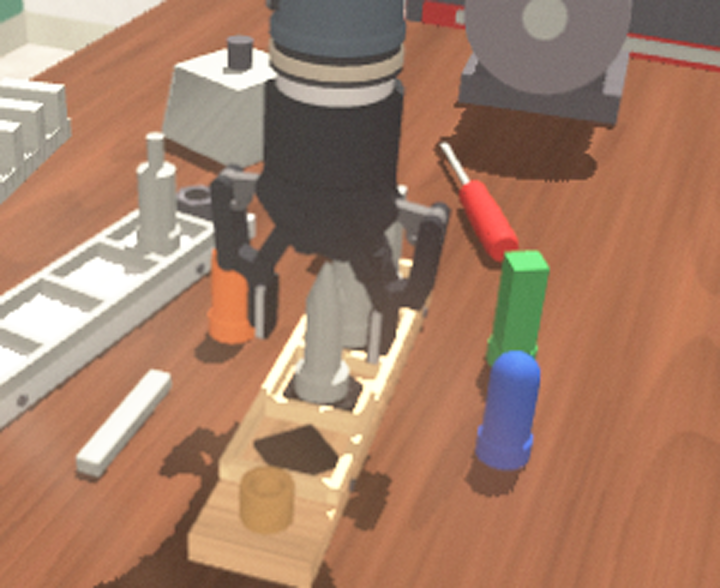

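The pin punch stands upright in the rightmost pocket, around (157,210), and the fingers straddle the cone at column 322. I'll grip, lift and carry it.

```bash
python3 -m jog '{"linear":[[0,0,0],[0,0,0],[0,0,0],[0,0,0],[0,0,0],[0,0,4],[0,0,12],[0,0,20],[0,0,24],[0,0,24],[0,0,20],[0,0,12]],"turn":[0,0,0,0,0,0,0,0,0,0,0,0]}' 0 60
python3 -m jog '{"linear":[[10,-3,0],[24,-8,0],[32,-10,0],[36,-11,0],[36,-11,0],[28,-9,0],[16,-5,0],[8,-2,0],[0,0,0],[0,0,0]],"turn":[0,0,0,0,0,0,0,0,0,0]}'
python3 -m jog '{"linear":[[0,0,-15],[0,0,-25],[0,0,-28],[0,0,-22],[0,0,-12],[0,0,-6],[0,0,-4],[0,0,-3],[0,0,-2],[0,0,-1],[0,0,0]],"turn":[0,0,0,0,0,0,0,0,0,0,0]}'
```

```text
t: 13.25
tcp_pos: [0.4544, -0.0649, 0.34]
tool_rot: [0.688, 0.725, 0.0, 0.001]
force: [-0.5, -0.0, -2.7]
finger_gap: 0.261
gripper_force: 58.9
t: 14.5
tcp_pos: [0.6438, -0.1237, 0.3381]
tool_rot: [0.688, 0.725, -0.0, -0.001]
force: [-0.2, -0.6, -2.3]
finger_gap: 0.266
gripper_force: 59.0
t: 15.88
tcp_pos: [0.6445, -0.124, 0.2209]
tool_rot: [0.688, 0.725, 0.0, 0.0]
force: [-0.1, 0.5, -2.4]
finger_gap: 0.267
gripper_force: 59.0
```

```bash
python3 -m jog '{"linear":[[0,0,-1],[0,0,-1],[0,0,0],[0,0,0]],"turn":[0,0,0,0]}'
```

```text
t: 16.38
tcp_pos: [0.6446, -0.124, 0.2192]
tool_rot: [0.688, 0.725, 0.0, 0.0]
force: [-1.5, 1.3, 2.6]
finger_gap: 0.267
gripper_force: 59.4
```

```bash
python3 -m jog '{"linear":[[0,0,0],[0,0,0],[0,0,0],[0,0,0],[0,0,10],[0,0,24],[0,0,32],[0,0,32],[0,0,22],[0,0,10]],"turn":[0,0,0,0,0,0,0,0,0,0]}' 0.75 60
python3 -m jog '{"linear":[[-16,-1,0],[-36,-1,0],[-48,-1,0],[-48,-1,0],[-24,-1,0],[-13,-1,0],[0,0,0],[0,0,0]],"turn":[0,0,0,0,0,0,0,0]}'
python3 -m jog '{"linear":[[0,0,-30],[0,0,-30],[0,0,-26],[0,0,-20],[0,0,-14],[0,0,-9],[0,0,0],[0,0,0]],"turn":[0,0,0,0,0,0,0,0]}'
```

```text
t: 17.62
tcp_pos: [0.6448, -0.1241, 0.3511]
tool_rot: [0.688, 0.725, 0.001, 0.002]
force: [-0.5, -0.0, 0.5]
finger_gap: 0.751
gripper_force: 0.0
t: 18.62
tcp_pos: [0.4606, -0.1304, 0.3488]
tool_rot: [0.688, 0.725, 0.0, 0.001]
force: [0.5, -0.1, -0.3]
finger_gap: 0.752
gripper_force: 0.0
t: 19.62
tcp_pos: [0.4598, -0.1301, 0.2202]
tool_rot: [0.688, 0.725, 0.0, 0.001]
force: [0.1, 0.6, 0.4]
finger_gap: 0.75
gripper_force: 0.0
```

Run:
```python
from h import *
im=snapshot("side"); cv2.imwrite("pics/s4.png",cv2.resize(im[100:345,220:520,::-1],None,fx=2.4,fy=2.4,interpolation=cv2.INTER_CUBIC))
```

```text
(no output)
```

View pics/s4.png

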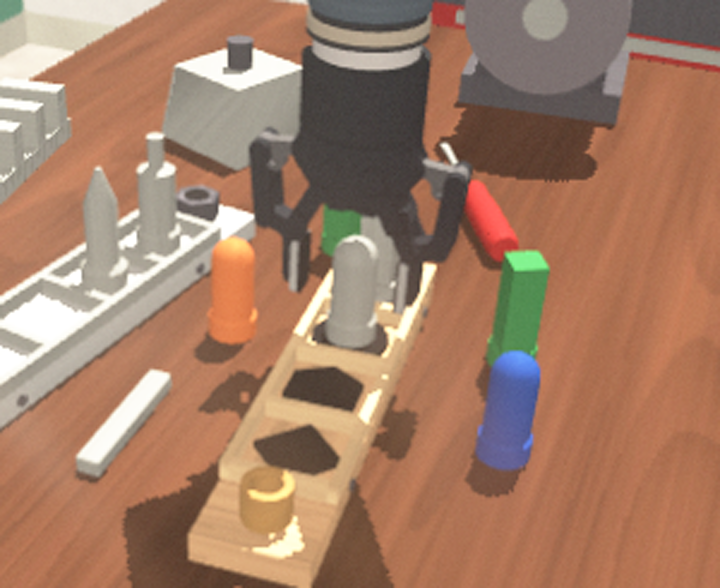

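Pin and cone stand upright in the metal rack, and the fingers straddle the dome (column 353).

```bash
python3 -m jog '{"linear":[[0,0,0],[0,0,0],[0,0,0],[0,0,0],[0,0,0],[0,0,4],[0,0,12],[0,0,20],[0,0,24],[0,0,24],[0,0,20],[0,0,12]],"turn":[0,0,0,0,0,0,0,0,0,0,0,0]}' 0 60
python3 -m jog '{"linear":[[10,3,0],[24,9,0],[32,12,0],[36,13,0],[36,13,0],[28,10,0],[18,6,0],[9,3,0],[0,0,0],[0,0,0]],"turn":[0,0,0,0,0,0,0,0,0,0]}'
python3 -m jog '{"linear":[[0,0,-15],[0,0,-25],[0,0,-28],[0,0,-22],[0,0,-12],[0,0,-6],[0,0,-4],[0,0,-3],[0,0,-2],[0,0,-1],[0,0,0]],"turn":[0,0,0,0,0,0,0,0,0,0,0]}'
```

```text
t: 21.18
tcp_pos: [0.4594, -0.1299, 0.337]
tool_rot: [0.688, 0.725, 0.0, 0.001]
force: [-0.5, -0.1, -4.7]
finger_gap: 0.335
gripper_force: 59.5
t: 22.42
tcp_pos: [0.6517, -0.0611, 0.3351]
tool_rot: [0.688, 0.725, -0.001, -0.001]
force: [-0.1, 0.5, -3.6]
finger_gap: 0.339
gripper_force: 59.7
t: 23.8
tcp_pos: [0.6525, -0.061, 0.2178]
tool_rot: [0.688, 0.725, 0.0, 0.0]
force: [0.5, -1.0, -3.2]
finger_gap: 0.335
gripper_force: 59.7
```

```bash
python3 -m jog '{"linear":[[0,0,-1],[0,0,-1],[0,0,0],[0,0,0]],"turn":[0,0,0,0]}'
```

```text
t: 24.3
tcp_pos: [0.6525, -0.061, 0.2163]
tool_rot: [0.688, 0.725, 0.0, 0.0]
force: [-1.1, -0.1, 2.7]
finger_gap: 0.334
gripper_force: 60.1
```

```bash
python3 -m jog '{"linear":[[0,0,0],[0,0,0],[0,0,0],[0,0,0],[0,0,10],[0,0,24],[0,0,32],[0,0,32],[0,0,22],[0,0,10]],"turn":[0,0,0,0,0,0,0,0,0,0]}' 0.75 60
python3 -m jog '{"linear":[[-16,-11,0],[-36,-24,0],[-48,-32,0],[-48,-32,0],[-28,-19,0],[-16,-11,0],[0,0,0],[0,0,0]],"turn":[0,0,0,0,0,0,0,0]}'
python3 -m jog '{"linear":[[0,0,-30],[0,0,-30],[0,0,-26],[0,0,-20],[0,0,-14],[0,0,-6],[0,0,0],[0,0,0]],"turn":[0,0,0,0,0,0,0,0]}'
```

```text
t: 25.55
tcp_pos: [0.6528, -0.061, 0.348]
tool_rot: [0.688, 0.725, 0.001, 0.002]
force: [-0.6, 0.4, 0.4]
finger_gap: 0.751
gripper_force: 0.0
t: 26.55
tcp_pos: [0.4614, -0.1898, 0.3458]
tool_rot: [0.688, 0.726, 0.0, 0.0]
force: [0.7, 1.0, -0.2]
finger_gap: 0.751
gripper_force: 0.0
t: 27.55
tcp_pos: [0.4608, -0.1901, 0.2203]
tool_rot: [0.688, 0.725, 0.0, 0.001]
force: [0.2, 0.6, 0.1]
finger_gap: 0.749
gripper_force: 0.0
```

Run:
```python
from h import *
im=snapshot("side"); cv2.imwrite("pics/s5.png",cv2.resize(im[100:345,220:520,::-1],None,fx=2.4,fy=2.4,interpolation=cv2.INTER_CUBIC))
```

```text
(no output)
```

View pics/s5.png

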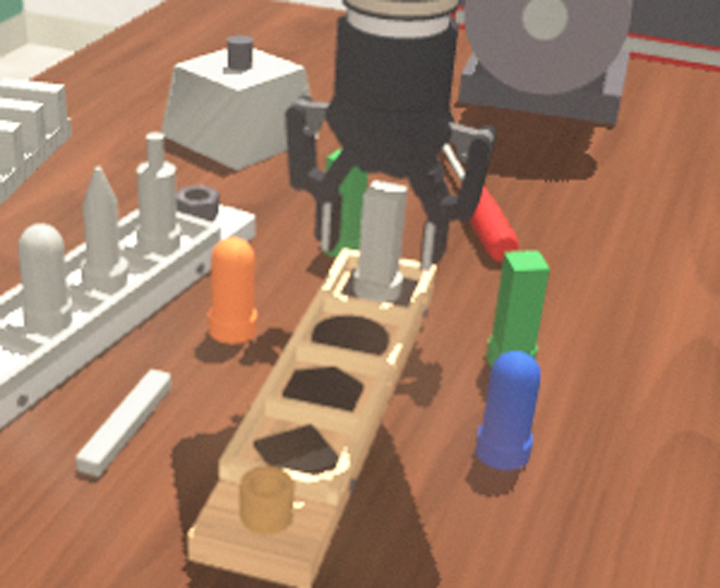

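Three punches stand in place, and the fingers straddle the square one (column 383).

```bash
python3 -m jog '{"linear":[[0,0,0],[0,0,0],[0,0,0],[0,0,0],[0,0,0],[0,0,4],[0,0,12],[0,0,20],[0,0,24],[0,0,24],[0,0,20],[0,0,12]],"turn":[0,0,0,0,0,0,0,0,0,0,0,0]}' 0 60
python3 -m jog '{"linear":[[10,10,0],[24,23,0],[34,33,0],[38,36,0],[38,36,0],[29,28,0],[18,18,0],[9,9,0],[0,0,0],[0,0,0]],"turn":[0,0,0,0,0,0,0,0,0,0]}'
python3 -m jog '{"linear":[[0,0,-15],[0,0,-25],[0,0,-28],[0,0,-22],[0,0,-12],[0,0,-6],[0,0,-4],[0,0,-3],[0,0,-2],[0,0,-1],[0,0,0]],"turn":[0,0,0,0,0,0,0,0,0,0,0]}'
```

```text
t: 29.1
tcp_pos: [0.4604, -0.1899, 0.3369]
tool_rot: [0.688, 0.725, 0.0, 0.001]
force: [-0.8, -0.1, -3.6]
finger_gap: 0.272
gripper_force: 58.8
t: 30.35
tcp_pos: [0.6598, 0.0024, 0.3351]
tool_rot: [0.689, 0.725, -0.001, -0.001]
force: [0.4, 0.6, -2.9]
finger_gap: 0.274
gripper_force: 59.1
t: 31.72
tcp_pos: [0.6605, 0.003, 0.2179]
tool_rot: [0.688, 0.725, 0.0, 0.0]
force: [0.5, -0.6, -2.7]
finger_gap: 0.276
gripper_force: 59.1
```

```bash
python3 -m jog '{"linear":[[0,0,-1],[0,0,-1],[0,0,0],[0,0,0]],"turn":[0,0,0,0]}'
```

```text
t: 32.22
tcp_pos: [0.6605, 0.003, 0.2162]
tool_rot: [0.688, 0.725, 0.0, 0.0]
force: [-0.7, -0.3, 1.1]
finger_gap: 0.268
gripper_force: 59.4
```

```bash
python3 -m jog '{"linear":[[0,0,0],[0,0,0],[0,0,0],[0,0,0],[0,0,10],[0,0,24],[0,0,32],[0,0,32],[0,0,22],[0,0,10]],"turn":[0,0,0,0,0,0,0,0,0,0]}' 0.75 60
python3 -m jog '{"linear":[[-20,30,0],[-20,50,0],[-20,50,0],[-20,50,0],[-20,50,0],[-10,30,0],[0,0,0],[0,0,0]],"turn":[0,0,0,0,0,0,0,0]}'
python3 - <<'E'
from h import *
im=snapshot("top"); a=im[80:340,180:480,::-1]
b=snapshot("side")[80:340,170:470,::-1]
cv2.imwrite("pics/f.png",cv2.resize(np.hstack([a,b]),(800,347)))
E
```

```text
t: 33.48
tcp_pos: [0.6608, 0.003, 0.3481]
tool_rot: [0.688, 0.725, 0.001, 0.001]
force: [0.0, -0.3, 0.5]
finger_gap: 0.755
gripper_force: 0.0
t: 34.48
tcp_pos: [0.5506, 0.2626, 0.3454]
tool_rot: [0.688, 0.725, -0.0, 0.0]
force: [0.5, -1.1, 0.4]
finger_gap: 0.748
gripper_force: 0.0
```

View pics/f.png

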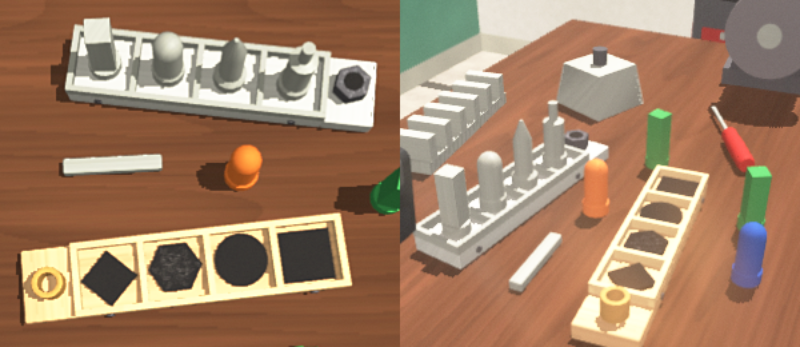

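All four stand upright in the metal rack: square, dome, cone, pin from left to right (columns 100, 168, 233, 300). The pads confirm this is the reverse of the starting order.

```bash
python3 -c "from station import *; print(sign_off())"
```

```text
the job is handed in; nothing more can be done
None
```

All four punches stand upright in the aluminium rack in reverse order (left to right: square, dome, cone, pin), and the job was handed in at about 35 s.

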